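# Open the bench-top pedal bin and ease its lid shut

## Robot

A 6-joint arm with a two-finger parallel gripper is mounted at the origin on the work surface. World frame = base frame: x ahead of the robot, y to its left, z up, the work surface at z = 0. Lengths are in m, angles in rad, forces in N, time in s.
With the tool pointing down it reaches from about 0.25 to 0.725 m from the base axis. Payload 4 kg.
Tool frame: the origin (TCP) lies midway between the tips of the shut fingers; the grasp point (between the pads) lies 19 mm behind it; z points along the fingers, y is the direction in which the jaws open and shut (so a half turn about z gives the same grasp; the last joint's range is limited). The gripper opens to 85 mm and grips with 20 to 120 N. Pads are 22 mm wide; open, the fingers measure 114 mm over their backs; the gripper's body (76 mm by 85 mm) begins 54 mm behind the grasp point. The pads swing forward as they close: fully open they stand 13 mm farther back than shut.
Start: joints at [-1.254, 0.241, 0.005, 1.335, 0, 1.571], TCP at [0.156, -0.475, 0.231] pointing down, gripper open.
Joint ranges: [-2.72, 2.72], [-1.05, 1.87], [-1.09, 1.28], [-1.99, 2.15], [-1.42, 1.44], [-3.14, 3.14]. Speed limits (rad/s): [2.79, 2.79, 3.14, 3.14, 3.14, 3.14].

## Interface

Orientations are given as a unit quaternion [x, y, z, w].
In Python, from workcell import monitor, cams, order gives the robot as it stands.
- The arm moves only by the tool send_rows, never from a script. Its argument "moves" is a list of rows, each a list of 4 numbers: the shift along the tool's x, y, z as a fraction of full scale, then the turn about the tool's z as a fraction of full scale. A call has 1 to 20 rows; each row shifts and turns the commanded pose from where the row before left it, along the tool's axes as they then stand; what a row does not reach is not made up. Full scale, the value 1, is 100 cm for a shift and 0.1 rad for a turn. A row lasts 1/10 s, in which the tool goes at most 50 mm and 8.59 degrees, less where a joint would pass 70% of its speed; a pose out of reach is approached as far as the arm can. A call with a number of a shift or a turn outside -1 to 1 is refused whole. A call with a gripper value outside its range is refused whole. "claw" is the gripper's target within -1 to 1 (fully open at 1, half-way at 0, shut at -1), set as the call begins (left out, the last holds). The fingers move at their own pace and stop on an object; the grip force is fixed at half the most. Time passes only in rows, so rows that do not move let the fingers close. It gives the time, the measured TCP pose, the force and the opening at its end, in the units of the state.
- monitor.get_obs(): the state, without advancing time (a new reading comes with each control period).
- cams.camera(name): name is "scene" or "top"; returns (picture, depth): 420x560x3 uint8, blue, green, red; 420x560 float32, m along the optical axis (not along the pixel's ray), 0 where there is no reading.
- cams.camera_info(name): a dict with "intrinsics" (3x3 intrinsics, pixels), "T" (4x4, takes a point from camera to world coordinates). Camera axes: x right, y up, looking along -z (the intrinsics and any distortion apply to the point x, -y, -z); pixel columns grow to the right and rows downward; lengths in m; the calibration is good to about 2 mm. A picture is of the moment at which its call begins. camera_info takes no time and is no camera call.
- order.job_done(): hands the job in, once; it reports no verdict.
The state is a dict: "clock": time; "joint_pos": joint angles; "joint_vel": joint speeds; "tau": joint torques, N m; "eef_pos": TCP position; "tool_rot": TCP orientation; "ft_force": force on the tool from outside, world axes, zero at the start; "ft_torque": the same for the moment, N m; "grip_width": finger opening in m.
Only numpy, scipy, OpenCV 4.12 (cv2) and the standard library are available. Lean on these libraries where they do the work, as an engineer would, in place of code of your own. Each camera call takes 0.05 s, during which the arm holds its last target.

## Task

Press down the pedal of the small steel bin on the packing bench until its lid stands all the way open, and keep it open for a good three seconds so that the packer beside you can drop in some offcuts. Then ease the pedal back up so that the lid comes down softly and does not slam, and leave the bin shut. Work it with your fingertips by the pedal alone: do not touch the lid, do not lift, tip or shift the bin, and leave the things standing around it where they are.

Things in the scene. Friction and masses are not known exactly. Their poses are not given: they have to be found in the camera images.
- bin: the round table-top pedal bin, brushed steel with black base ring and rim, 176 mm across the base, 250 mm high without its lid, 2.2 kg or so, standing loose on the bench. Origin: centre of its underside, on the bench. Its own x axis points level from the pedal side to the hinge side, so the pedal sticks out along -x; z is up
- tread (a point): centre of the top face of the pedal's tread, a black plate 50 mm long (bin's x), 62 mm wide (bin's y), 6 mm thick; it moves with the pedal. With the pedal up it is 130 mm from the bin's axis and 40 mm above the bench, sloping up 0.12 rad to its outer end. The bin's wall, 250 mm high, stands 45 mm behind it: little room for a gripper straight down, so lean it back from the bin
- pedal_angle (a joint): angle of the pedal, rad: 0 up at rest, 0.30 fully down on its stop. It turns about a level pivot under the bin, 85 mm behind and 16 mm below the tread point, so the tread goes down about 26 mm. It takes some 4 to 14 N at the tread to press, most at the start, and comes back up by itself (weight of the lid and a light spring) when let go
- lid_angle (a joint): angle of the lid, rad: 0 shut, 1.20 fully open. Linked to the pedal: 4 times pedal_angle, both ways. Let go, the lid falls and slams
- lid: the domed steel lid, 172 mm across and 20 mm high. Origin: on the hinge line at the back of the bin's rim, 91 mm behind the bin's axis and 250 mm up; its axes are the bin's when shut
- bottle: blue drinking bottle with black screw cap and carrying loop, 72 mm across, 224 mm tall, standing near the bin. Origin: centre of its underside
- pack: white carton with a blue band, 72 x 72 x 165 mm tall, standing near the bin. Origin: centre of its underside
- tape: roll of pale paper packing tape lying flat, 100 mm across, 76 mm bore, 48 mm high. Origin: centre of its underside

How it is judged:
By the outcome, as a careful person would: the job done as asked, in the order asked, and still so for the second after the job is handed in, with the robot touching nothing.
It also fails if it takes over 42 s, if anything falls off the work surface, if the arm or the gripper's body presses on something with over 40 N, if the wrist force passes 120 N, or if a joint passes its speed limit or range.

## Working session

There is one attempt and no reset: what is moved stays moved. The work goes in short steps, Python scripts to look and compute and a tool call to move; the robot and the scene stay as the last step left them, time stands still between calls to the robot, and variables do not carry over. Pictures are saved under pics/ and viewed, and the job is handed in when it is done.

Besides the shell and the picture viewer there is one more tool, called after "Emit:" as name(argument=value, ...), one argument or row to a line, values as JSON. send_rows: Moves the arm, as the interface text tells. Its arguments: {"type":"object","properties":{"moves":{"type":"array","items":{"type":"array","items":{"type":"number","minimum":-1,"maximum":1}}},"claw":{"type":"number"}},"required":["moves"]}

```bash
mkdir -p pics; ls; python3 - <<'E'
from workcell import monitor, cams
import cv2,numpy as np
print(monitor.get_obs())
for n in("scene","top"):
    p,d=cams.camera(n); cv2.imwrite(f"pics/{n}0.png",p); np.save(f"{n}_d.npy",d); np.save(f"{n}_p.npy",p)
    i=cams.camera_info(n); print(n,i); np.savez(f"{n}_i.npz",K=i["intrinsics"],T=i["T"])
E
```

```text
pics
{'clock': 0.0, 'joint_pos': array([-1.25399260e+00,  2.41396011e-01,  3.76036415e-03,  1.33520315e+00,
       -1.48231206e-05,  1.57080150e+00]), 'joint_vel': array([ 0.00093851, -0.00013094, -0.00065656, -0.00039317, -0.00071979,
       -0.00031564]), 'tau': array([ 3.17159402e-04, -3.72320688e+01,  2.52406651e+01,  1.69512222e-02,
       -5.71648764e-05, -4.24985657e-06]), 'eef_pos': array([ 0.15556934, -0.47453419,  0.23043522]), 'tool_rot': array([ 9.87480527e-01,  1.57737649e-01, -1.68411436e-04, -1.00728131e-03]), 'ft_force': array([-1.01092811,  0.947133  ,  0.34332845]), 'ft_torque': array([-0.00746249, -0.09578251, -0.0077983 ]), 'grip_width': 0.08551534709108194}
scene {'intrinsics': array([[538.33997419,   0.        , 280.77334206],
       [  0.        , 538.33997419, 208.55327042],
       [  0.        ,   0.        ,   1.        ]]), 'T': array([[ 0.13651091, -0.77362087,  0.61876936,  1.32042779],
       [ 0.99063195,  0.10888877, -0.08241107, -0.04914264],
       [-0.00362211,  0.62422271,  0.78123805,  1.06295825],
       [ 0.        ,  0.        ,  0.        ,  1.        ]])}
top {'intrinsics': array([[451.84727626,   0.        , 279.77054554],
       [  0.        , 451.84727626, 216.64296188],
       [  0.        ,   0.        ,   1.        ]]), 'T': array([[-0.0221328 ,  0.98611594, -0.16457668,  0.41576863],
       [-0.99969392, -0.02364973, -0.00726319,  0.04050182],
       [-0.01105454,  0.16436555,  0.98633755,  1.09663301],
       [ 0.        ,  0.        ,  0.        ,  1.        ]])}
```

View pics/scene0.png

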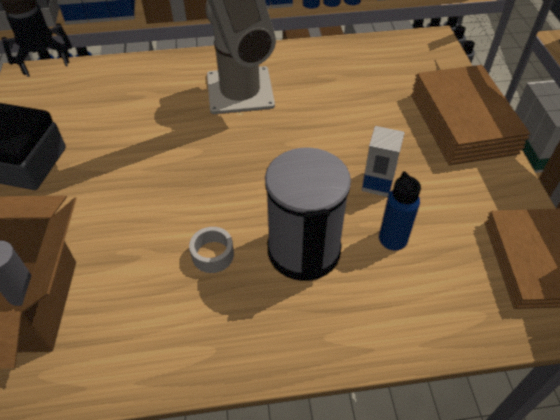

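View pics/top0.png

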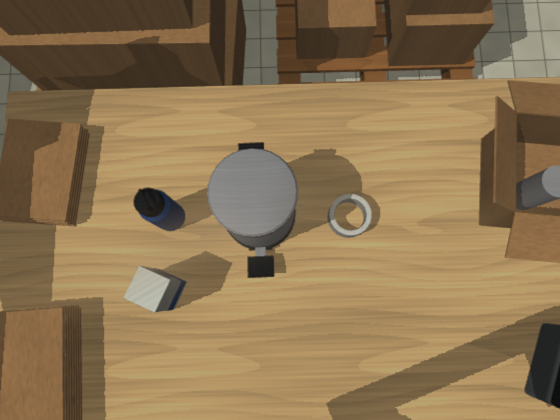

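The top view shows the pedal at about (261,267), on the robot's side of the bin. The lid is centred near (254,193), with the hinge block at (251,148). The tape is at (350,215), the bottle at (160,208) and the carton at (155,290).

```bash
cat > h.py <<'E'
import numpy as np
def cloud(n,d=None):
    z=np.load(f"{n}_i.npz");K,T=z["K"],z["T"]
    if d is None:d=np.load(f"{n}_d.npy")
    v,u=np.mgrid[:420,:560]
    c=np.stack([(u-K[0,2])/K[0,0]*d,-(v-K[1,2])/K[1,1]*d,-d,np.ones_like(d)],-1)
    return (c@T.T)[...,:3]
E
python3 - <<'E'
from h import *
from scipy.optimize import least_squares
P=cloud("top");im=np.load("top_p.npy")
print("pix 261,267",P[267,261],"table",P[320,261],P[300,400])
g=im.max(2)
m=np.zeros(g.shape,bool);m[250:285,240:280]=1
t=P[m&(P[...,2]>.028)&(P[...,2]<.06)]
print(len(t),t.min(0),t.max(0),np.median(t,0))
m[:]=0;m[250:285,240:280]=1
vv,uu=np.where(m&(g<40));print(uu.min(),uu.max(),vv.min(),vv.max())
# plane of tread
import cv2
r=cv2.minAreaRect(t[:,:2].astype(np.float32));print(r)
c=np.linalg.lstsq(np.c_[t[:,:2],np.ones(len(t))],t[:,2],rcond=None)[0];print("slope",c)
# lid circle
for lo in (.24,.25,):
    l=P[140:240,205:300].reshape(-1,3);l=l[(l[:,2]>lo)]
    (cx,cy),rad=cv2.minEnclosingCircle(l[:,:2].astype(np.float32));print("lid",cx,cy,rad,l.mean(0),l[:,2].max())
# hinge block
b=P[140:155,236:268].reshape(-1,3);gg=g[140:155,236:268].ravel()
b=b[gg<40];print("hinge",b.mean(0),b.min(0),b.max(0))
# objects: others
S=cloud("scene")
for nm,X,(a,b_,c_,d_) in [("bottle",P,(180,235,130,190)),("pack",P,(262,315,120,190)),("tape",P,(190,240,325,375)),("bottleS",S,(170,250,375,420)),("packS",S,(125,195,360,405)),("tapeS",S,(225,275,185,237)),("binS",S,(150,275,262,352))]:
    q=X[a:b_,c_:d_].reshape(-1,3);q=q[q[:,2]>.02];print(nm,q.min(0),q.max(0))
    
E
```

```text
pix 261,267 [0.47422729 0.09457741 0.04073827] table [0.3515062  0.09848544 0.00174989] [ 0.390828   -0.23258668  0.00203063]
631 [0.4512743  0.06629623 0.02859719] [0.5151469  0.12753685 0.04851651] [0.47863313 0.096987   0.04088634]
249 272 257 276
((0.4830755293369293, 0.09695037454366684), (0.06107519567012787, 0.0638645812869072), 89.17367553710938)
slope [-0.17858465 -0.00423453  0.12629896]
lid 0.5589251518249512 0.08240873366594315 0.14926430583000183 [0.60403044 0.09760109 0.2704708 ] 1.096633009922197
lid 0.5589251518249512 0.08240873366594315 0.14926430583000183 [0.60447573 0.09771888 0.27062301] 1.096633009922197
hinge [0.69341361 0.09975377 0.26625658] [0.41576863 0.04050182 0.25422595] [0.70066022 0.12254184 1.09663301]
bottle [0.41576863 0.04050182 0.02021643] [0.64025447 0.34852222 1.09663301]
pack [0.3813067  0.04050182 0.02004396] [0.47735821 0.37108015 1.09663301]
tape [ 0.41576863 -0.16483487  0.02004321] [0.64166337 0.04050182 1.09663301]
bottleS [ 0.45542598 -0.04914264  0.02007016] [1.32042779 0.35284452 1.06295825]
packS [ 0.38212172 -0.04914264  0.02025915] [1.32042779 0.37130794 1.06295825]
tapeS [ 0.54563581 -0.16566222  0.02011043] [ 1.32042779 -0.04914264  1.06295825]
binS [ 0.52977094 -0.04914264  0.02008236] [1.32042779 0.18654158 1.06295825]
```

```bash
python3 -c "
import cv2
p=cv2.imread('pics/top0.png');cv2.imwrite('pics/topc.png',cv2.resize(p[130:300,190:310],None,fx=4.5,fy=3.5,interpolation=2)[:600])"
python3 - <<'E'
from h import *
import cv2
P=cloud("top");D=np.load("top_d.npy");g=np.load("top_p.npy").max(2);S=cloud("scene");DS=np.load("scene_d.npy")
def seg(X,D,b,lo,hi):
    q=X[b[0]:b[1],b[2]:b[3]][D[b[0]:b[1],b[2]:b[3]]>0];q=q[(q[:,2]>lo)&(q[:,2]<hi)];return q
l=seg(P,D,(140,240,205,300),.245,.3);l=l[l[:,0]<.69]
h=cv2.convexHull(l[:,:2].astype(np.float32))[:,0]
print("lid",cv2.minEnclosingCircle(h),l[:,2].max())
h=seg(P,D,(138,155,236,268),.2,.3);h=h[h[:,0]>.70];print("hinge",len(h),h.mean(0),h.min(0),h.max(0))
t=seg(P,D,(250,290,240,285),.034,.056);
for a in np.arange(.45,.52,.005):
    s=t[(t[:,0]>=a)&(t[:,0]<a+.005)]
    if len(s):print(round(a,3),len(s),s[:,1].min().round(4),s[:,1].max().round(4),s[:,2].mean().round(4))
for n,b in [("bottle",(180,235,130,190)),("pack",(262,315,120,190)),("tape",(190,240,325,375))]:
    q=seg(P,D,b,.03,.3);print(n,q.min(0),q.max(0))
for n,b in [("bottleS",(170,250,385,420)),("packS",(125,195,360,405)),("tapeS",(225,275,185,237)),("binS",(180,275,262,352))]:
    q=seg(S,DS,b,.03,.3);print(n,q.min(0),q.max(0))
E
```

```text
lid ((0.6066094636917114, 0.09870302677154541), 0.08680596202611923) 0.27337833885122964
hinge 37 [0.70196727 0.09835664 0.25805398] [0.70000368 0.07591827 0.25366614] [0.70496874 0.12437248 0.26096926]
0.45 37 0.067 0.1274 0.0436
0.455 62 0.0668 0.1272 0.0435
0.46 60 0.0668 0.1272 0.0433
0.465 62 0.0667 0.1273 0.0426
0.47 58 0.0666 0.1273 0.0412
0.475 54 0.0666 0.1275 0.041
0.48 54 0.0665 0.1272 0.0407
0.485 55 0.0664 0.1271 0.0401
0.49 58 0.0663 0.1273 0.0392
0.495 61 0.0663 0.1271 0.038
0.5 11 0.0944 0.1225 0.0377
0.505 4 0.0873 0.1038 0.0345
0.51 2 0.0896 0.099 0.0345
bottle [0.56928657 0.2812527  0.03001893] [0.64025447 0.34852222 0.22876777]
pack [0.3813067  0.27511059 0.03000998] [0.47735821 0.37108015 0.17197781]
tape [ 0.54371549 -0.16483487  0.03000338] [ 0.64166337 -0.0667247   0.05338141]
bottleS [0.45542598 0.28141231 0.03004183] [0.64729721 0.35284452 0.22654196]
packS [0.38212172 0.27486817 0.03004183] [0.63275273 0.37130794 0.22444437]
tapeS [ 0.54563581 -0.16566222  0.03002038] [ 0.64672414 -0.06668406  0.05305741]
binS [0.60482424 0.01311335 0.03000169] [0.70930909 0.18438941 0.27151851]
```

View pics/topc.png

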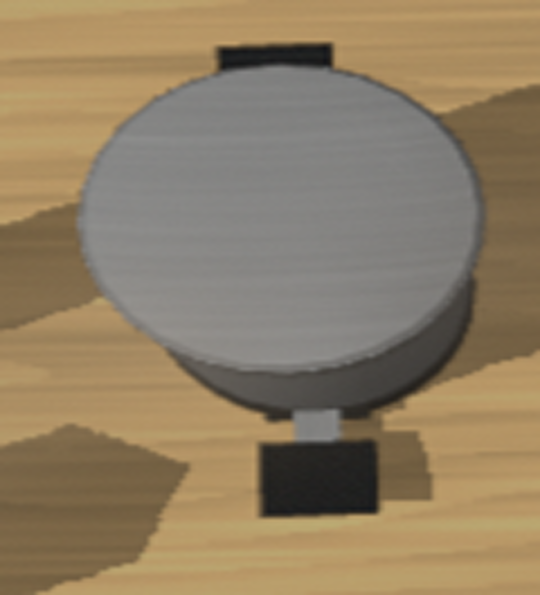

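The yaw is near zero. I put the tread centre at about (0.476, 0.097, 0.0405) and the bin axis at (0.606, 0.098). The moves can't tilt the tool, so I'll press straight down on the outer part of the tread with the fingers shut and the jaw axis along y. First comes turning and closing, then travelling at height.

Emit:
send_rows(
  claw=-1,
  moves=[
    [0,0,0,0.8],
    [0,0,0,0.8],
    [0,0,0,0.8],
    [0,0,0,0.77],
    [0.021,-0.044,0,0],
    [0.021,-0.044,0,0],
    [0.021,-0.044,0,0],
    [0.021,-0.044,0,0],
    [0.021,-0.044,0,0],
    [0.021,-0.044,0,0],
    [0.021,-0.044,0,0],
    [0.021,-0.044,0,0],
    [0.021,-0.044,0,0],
    [0.021,-0.044,0,0],
    [0.021,-0.044,0,0],
    [0.021,-0.044,0,0],
    [0.021,-0.044,0,0],
    [0,0,0,0],
    [0,0,0,0],
  ],
)

```text
clock: 2.0
eef_pos: [0.429, 0.0417, 0.2319]
tool_rot: [0.999, 0.033, -0.002, -0.022]
ft_force: [0.3, 0.0, -0.4]
grip_width: 0.0003
```

Emit:
send_rows(
  moves=[
    [0,0,0,0],
  ],
)

```text
clock: 2.1
eef_pos: [0.4286, 0.0411, 0.2323]
tool_rot: [0.999, 0.032, -0.002, -0.022]
ft_force: [0.1, -0.5, -1.2]
grip_width: 0.0002
```

```bash
python3 - <<'E'
from workcell import monitor
from scipy.spatial.transform import Rotation as R
o=monitor.get_obs();print(o["clock"],o["eef_pos"],o["joint_pos"],o["joint_vel"],o["tool_rot"],o["ft_force"]);print(R.from_quat(o["tool_rot"]).as_matrix().round(4))
E
```

```text
2.1 [0.42859873 0.04107478 0.2322596 ] [ 0.06401099  0.10413833 -0.16002453  1.30871387  0.04474099  3.14061239] [-0.0080186  -0.01120761 -0.00223781 -0.00116088  0.00053737 -0.00066788] [ 0.9992222   0.03245851 -0.00174427 -0.02232474] [ 0.06160861 -0.50719891 -1.22282993]
[[ 0.9979  0.0648 -0.0049]
 [ 0.0649 -0.9969  0.0445]
 [-0.002  -0.0447 -0.999 ]]
```

Emit:
send_rows(
  moves=[
    [0,0,0,-1],
    [0,0,0,-1],
    [0,0,0,-1],
    [0,0,0,-1],
    [0,0,0,0],
    [0,0,0,0],
  ],
)

```text
clock: 2.7
eef_pos: [0.429, 0.041, 0.2328]
tool_rot: [0.973, 0.229, 0.003, -0.022]
ft_force: [0.2, 0.1, 0.0]
grip_width: 0.0003
```

```bash
cat > st.py <<'E'
from workcell import monitor
from scipy.spatial.transform import Rotation as R
o=monitor.get_obs();print(o["clock"],o["eef_pos"],o["joint_pos"],o["ft_force"]);print(R.from_quat(o["tool_rot"]).as_matrix().round(4))
E
python3 st.py
```

```text
2.7 [0.42904022 0.04100599 0.23275012] [ 0.06359679  0.10354264 -0.15941693  1.30841127  0.04500993  2.7426653 ] [0.1641604  0.09778457 0.02907311]
[[ 0.895   0.4461 -0.0034]
 [ 0.4458 -0.894   0.0449]
 [ 0.0169 -0.0417 -0.999 ]]
```

Emit:
send_rows(
  moves=[
    [0,0,0,-1],
    [0,0,0,-1],
    [0,0,0,-1],
    [0,0,0,-1],
    [0,0,0,-1],
    [0,0,0,-1],
    [0,0,0,-1],
    [0,0,0,-1],
    [0,0,0,-1],
    [0,0,0,-1],
    [0,0,0,-1],
    [0,0,0,-1],
    [0,0,0,-1],
    [0,0,0,-1],
    [0,0,0,-1],
    [0,0,0,-1],
    [0,0,0,-1],
    [0,0,0,-1],
    [0,0,0,-1],
    [0,0,0,-1],
  ],
)

```text
clock: 4.7
eef_pos: [0.4292, 0.0413, 0.2327]
tool_rot: [0.331, 0.943, 0.021, -0.009]
ft_force: [0.6, -0.1, -0.4]
grip_width: 0.0001
```

Emit:
send_rows(
  moves=[
    [0,0,0,-1],
    [0,0,0,-1],
    [0,0,0,-1],
    [0,0,0,-1],
    [0,0,0,-1],
    [0,0,0,-1],
    [0,0,0,-0.79],
    [0,0,0,0],
    [0,0,0,0],
  ],
)

```text
clock: 5.6
eef_pos: [0.4294, 0.0414, 0.2326]
tool_rot: [-0.0, 1.0, 0.022, -0.002]
ft_force: [0.6, -1.2, -0.2]
grip_width: 0.0
```

```bash
python3 st.py
```

```text
5.6 [0.42935229 0.04137836 0.23264074] [ 0.06440489  0.10436974 -0.15876671  1.30834036  0.04502112  0.06414917] [ 0.64618759 -1.15086488 -0.22300484]
[[-1.00e+00 -2.00e-04 -3.60e-03]
 [-3.00e-04  9.99e-01  4.49e-02]
 [ 3.60e-03  4.49e-02 -9.99e-01]]
```

Emit:
send_rows(
  moves=[
    [-0.017,0.024,0,0],
    [-0.017,0.024,0,0],
    [0,0,0.02,0],
    [0,0,0.03,0],
    [0,0,0.03,0],
    [0,0,0.03,0],
    [0,0,0.03,0],
    [0,0,0.02,0],
    [0,0,0.01,0],
    [0,0,0,0],
    [0,0,0,0],
  ],
)

```text
clock: 6.7
eef_pos: [0.4635, 0.0973, 0.0656]
tool_rot: [-0.001, 1.0, 0.023, -0.001]
ft_force: [1.2, 0.5, -0.1]
grip_width: -0.0001
```

```bash
python3 st.py; python3 - <<'E'
from workcell import cams
import cv2
for n in("scene","top"):
    p,d=cams.camera(n); cv2.imwrite(f"pics/{n}1.png",p)
    cv2.imwrite(f"pics/{n}1c.png",cv2.resize(p[130:330,190:390] if n=="top" else p[60:280,200:400],None,fx=2.7,fy=2.7))
E
```

```text
6.7 [0.46345289 0.0973359  0.06557081] [ 0.1782598   0.32968729 -0.34188696  0.89358521  0.04487606  0.17593727] [ 1.17886592  0.54454568 -0.08918712]
[[-1.     -0.0024 -0.0024]
 [-0.0025  0.999   0.0451]
 [ 0.0023  0.0452 -0.999 ]]
```

View pics/top1c.png

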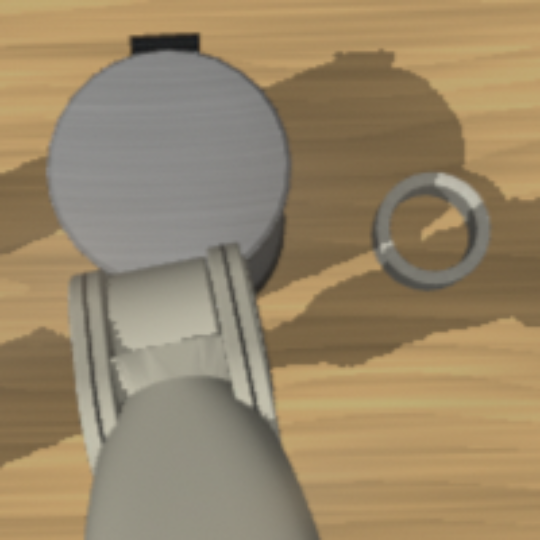

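View pics/scene1c.png

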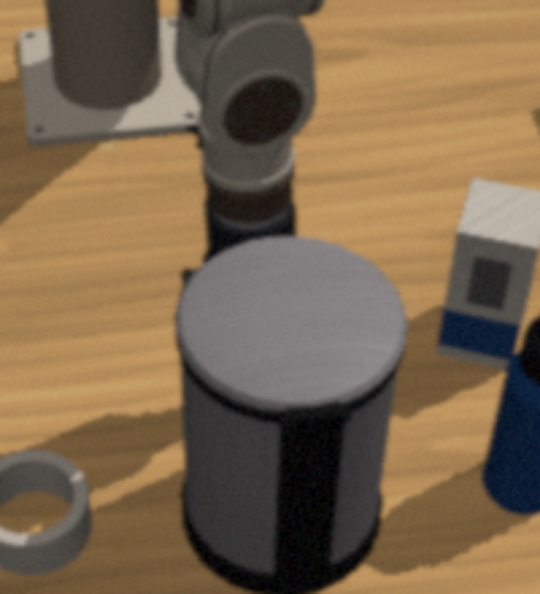

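The wrist joint comes close to the lid's front edge in the top view, around crop (165,270). I'll measure the real clearance from depth.

```bash
python3 - <<'E'
from h import *
from workcell import cams
p,d=cams.camera("top");np.save("top2.npy",d);P=cloud("top",d)
p,ds=cams.camera("scene");S=cloud("scene",ds)
for X,D in((P,d),(S,ds)):
    for z in np.arange(.08,.5,.03):
        m=(D>0)&(X[...,2]>z)&(X[...,2]<=z+.03)&(abs(X[...,1]-.09)<.12)&(X[...,0]<.9)&(X[...,0]>.3)
        if z<.28: m&=X[...,0]<.517
        if m.sum()>3:
            q=X[m];print(round(z,2),m.sum(),q[:,0].max().round(4),np.sort(q[:,0])[-4:].round(4),q[:,1].min().round(3),q[:,1].max().round(3))
    print()
E
```

```text
0.44 9 0.501 [0.4896 0.4957 0.498  0.501 ] 0.059 0.117
0.47 364 0.514 [0.5129 0.5135 0.5138 0.514 ] 0.033 0.133

0.14 25 0.4701 [0.4673 0.468  0.4692 0.4701] 0.033 0.05
0.17 17 0.4778 [0.4752 0.4762 0.4768 0.4778] 0.053 0.058
0.2 84 0.4995 [0.4975 0.4988 0.4994 0.4995] 0.054 0.128
0.23 356 0.5042 [0.5037 0.5039 0.5041 0.5042] 0.053 0.125
0.26 304 0.5049 [0.5033 0.5037 0.5048 0.5049] 0.051 0.124
0.29 402 0.5047 [0.5031 0.5035 0.5036 0.5047] 0.043 0.124
0.32 256 0.5134 [0.5126 0.5126 0.5128 0.5134] 0.044 0.127
0.35 567 0.5156 [0.5152 0.5152 0.5154 0.5156] 0.036 0.133
0.38 678 0.5149 [0.5139 0.5141 0.5147 0.5149] 0.037 0.132
0.41 577 0.515 [0.5129 0.5131 0.5134 0.515 ] 0.037 0.13
0.44 681 0.5202 [0.5186 0.5189 0.5189 0.5202] 0.031 0.135
0.47 1085 0.5199 [0.5181 0.5184 0.5185 0.5199] 0.028 0.134
```

Lowered, the wrist would have about 7 mm to the lid edge. I'll back off 6 mm in x, where the fingertip still overlaps the tread by about 17 mm, then come down to just above it.

Emit:
send_rows(
  moves=[
    [0.006,0,0,0],
    [0,0,0.01,0],
    [0,0,0.008,0],
    [0,0,0.002,0],
    [0,0,0.002,0],
    [0,0,0.002,0],
    [0,0,0.002,0],
    [0,0,0,0],
  ],
)

```text
clock: 7.7
eef_pos: [0.4552, 0.0981, 0.0387]
tool_rot: [-0.001, 1.0, 0.022, -0.003]
ft_force: [-4.3, -0.1, 6.2]
grip_width: 0.0001
```

Emit:
send_rows(
  moves=[
    [0.0003,0,0.002,0],
    [0.0003,0,0.002,0],
    [0.0003,0,0.002,0],
    [0.0003,0,0.002,0],
    [0,0,0.002,0],
    [0,0,0.002,0],
  ],
)

```text
clock: 8.3
eef_pos: [0.4541, 0.0981, 0.0269]
tool_rot: [-0.001, 1.0, 0.022, -0.003]
ft_force: [-4.2, -1.5, 6.1]
grip_width: -0.0002
```

Emit:
send_rows(
  moves=[
    [0,0,0.002,0],
    [-0.0002,0,0.002,0],
    [-0.0002,0,0.002,0],
    [-0.0002,0,0.001,0],
    [-0.0002,0,0.001,0],
    [0,0,0.001,0],
    [0,0,0,0],
  ],
)

```text
clock: 9.0
eef_pos: [0.4561, 0.0994, 0.0178]
tool_rot: [-0.002, 1.0, 0.023, -0.002]
ft_force: [-2.0, 0.1, 3.3]
grip_width: 0.0001
```

```bash
python3 - <<'E'
from h import *
from workcell import cams
import cv2
for n in("scene","top"):
    p,d=cams.camera(n); cv2.imwrite(f"pics/{n}3.png",p); np.save(f"{n}3_d.npy",d)
E
```

```text
(no output)
```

View pics/scene3.png

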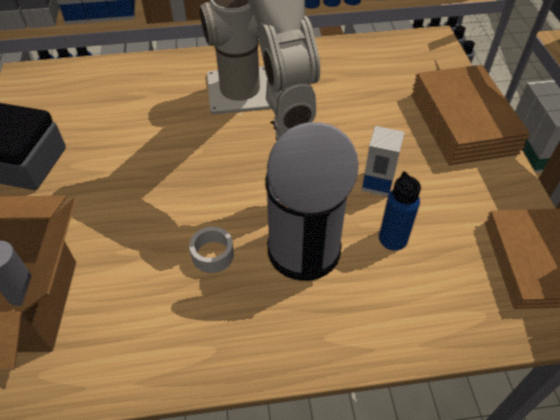

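View pics/top3.png

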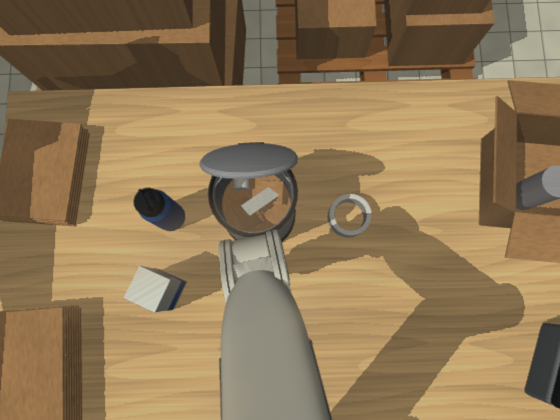

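The lid is well up, seen edge-on at (250,160) in the top view. Now I'll measure the lid angle and check that the bin hasn't shifted.

```bash
cat > lid.py <<'E'
from h import *
import sys
def rep(td,sd):
    for n,d,b in(("top",td,(140,180,200,300)),("scene",sd,(120,215,262,362))):
        X=cloud(n,d);q=X[b[0]:b[1],b[2]:b[3]][d[b[0]:b[1],b[2]:b[3]]>0]
        q=q[(q[:,2]>.29)&(q[:,0]>.53)&(abs(q[:,1]-.098)<.03)]
        r=np.hypot(.697-q[:,0],q[:,2]-.25);q=q[r>.03]
        if len(q)<20:print(n,"few");continue
        c=q-q.mean(0);v=np.linalg.svd(c[:,[0,2]],full_matrices=False)[2][0]
        a=np.arctan2(abs(v[1]),abs(v[0]));print(n,len(q),"fit ang",a.round(3),"top z",q[:,2].max().round(4),"x",q[:,0].min().round(4),q[:,0].max().round(4))
if __name__=="__main__":
    rep(np.load("top3_d.npy"),np.load("scene3_d.npy"))
    S0=cloud("scene");S1=cloud("scene",np.load("scene3_d.npy"))
    for X in(S0,S1):
        q=X[200:280,255:360].reshape(-1,3);q=q[(q[:,2]>.05)&(q[:,2]<.2)&(q[:,0]<.75)];print(q[:,0].max(),q[:,1].min(),q[:,1].max(),q.mean(0))
E
python3 lid.py
```

```text
top 1204 fit ang 0.86 top z 0.4007 x 0.5963 0.689
scene 2414 fit ang 0.913 top z 0.4008 x 0.601 0.6953
0.7072936734937685 0.015089977518833307 0.1756056374210572 [0.67918598 0.08446035 0.12885559]
0.7074039946426235 0.015155201535251218 0.17626001198383304 [0.67893639 0.08444595 0.12880635]
```

The bin hasn't shifted and the lid is at about 0.9 rad. Pressing on in small steps to the stop.

Emit:
send_rows(
  moves=[
    [0,0,0.001,0],
    [0,0,0.001,0],
    [0,0,0.001,0],
    [0,0,0,0],
  ],
)

```text
clock: 9.5
eef_pos: [0.4564, 0.0995, 0.0148]
tool_rot: [-0.002, 1.0, 0.022, -0.002]
ft_force: [-1.6, -0.7, 2.2]
grip_width: 0.0003
```

Emit:
send_rows(
  moves=[
    [0,0,0.001,0],
    [0,0,0.001,0],
    [0,0,0,0],
  ],
)

```text
clock: 9.8
eef_pos: [0.4566, 0.0996, 0.0129]
tool_rot: [-0.002, 1.0, 0.023, -0.001]
ft_force: [-0.2, -1.9, 2.0]
grip_width: 0.0001
```

Emit:
send_rows(
  moves=[
    [0,0,0.001,0],
    [0,0,0,0],
  ],
)

```text
clock: 10.0
eef_pos: [0.4567, 0.0996, 0.012]
tool_rot: [-0.002, 1.0, 0.022, -0.001]
ft_force: [-0.6, -1.6, 2.9]
grip_width: 0.0002
```

Emit:
send_rows(
  moves=[
    [0,0,0.001,0],
    [0,0,0,0],
  ],
)

```text
clock: 10.2
eef_pos: [0.4567, 0.0996, 0.0117]
tool_rot: [-0.002, 1.0, 0.022, -0.001]
ft_force: [-2.5, -2.6, 10.2]
grip_width: -0.0
```

```bash
cat > look.py <<'E'
from lid import rep
from workcell import cams
import sys,cv2
p,d=cams.camera("top");q,e=cams.camera("scene");rep(d,e)
cv2.imwrite(f"pics/t{sys.argv[1]}.png",p);cv2.imwrite(f"pics/s{sys.argv[1]}.png",q)
E
python3 look.py 4
```

```text
top 469 fit ang 0.867 top z 0.4193 x 0.633 0.6706
scene 2416 fit ang 1.143 top z 0.4193 x 0.6363 0.703
```

The force has stepped up to 10 N and the travel has stalled, so the pedal is on its stop. I'll add a slight extra press and hold.

Emit:
send_rows(
  moves=[
    [0,0,0.0004,0],
    [0,0,0,0],
    [0,0,0,0],
    [0,0,0,0],
    [0,0,0,0],
  ],
)

```text
clock: 10.8
eef_pos: [0.4568, 0.0997, 0.0117]
tool_rot: [-0.002, 1.0, 0.022, -0.001]
ft_force: [-3.5, -3.3, 10.9]
grip_width: 0.0003
```

```bash
python3 look.py 5; python3 st.py
```

```text
top 470 fit ang 0.867 top z 0.4192 x 0.6333 0.6707
scene 2408 fit ang 1.141 top z 0.4181 x 0.6357 0.7034
10.9 [0.45675006 0.09964551 0.01163836] [ 0.18591227  0.39665918 -0.41879319  0.74898663  0.0445      0.1830132 ] [-3.6038269  -3.35854951 11.042248  ]
[[-1.     -0.003  -0.002 ]
 [-0.0031  0.999   0.0449]
 [ 0.0018  0.0449 -0.999 ]]
```

View pics/s5.png

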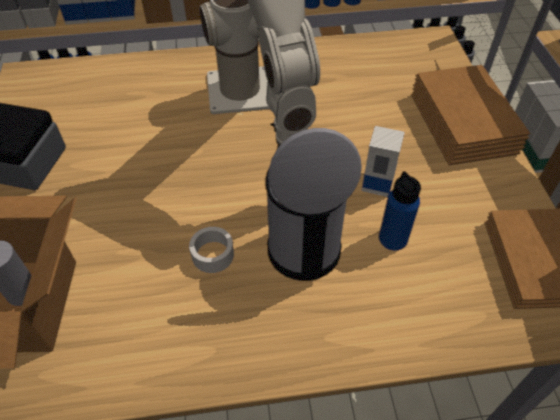

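The lid stands fully open in the scene view, with its disc around (317,170). Its tip height of 0.419 m fits 1.20 rad. Holding.

Emit:
send_rows(
  moves=[
    [0,0,0,0],
    [0,0,0,0],
    [0,0,0,0],
    [0,0,0,0],
    [0,0,0,0],
    [0,0,0,0],
    [0,0,0,0],
    [0,0,0,0],
    [0,0,0,0],
    [0,0,0,0],
    [0,0,0,0],
    [0,0,0,0],
    [0,0,0,0],
    [0,0,0,0],
    [0,0,0,0],
    [0,0,0,0],
    [0,0,0,0],
    [0,0,0,0],
    [0,0,0,0],
    [0,0,0,0],
  ],
)

```text
clock: 12.9
eef_pos: [0.4568, 0.0997, 0.0116]
tool_rot: [-0.002, 1.0, 0.022, -0.001]
ft_force: [-4.0, -2.7, 10.7]
grip_width: -0.0002
```

Emit:
send_rows(
  moves=[
    [0,0,0,0],
    [0,0,0,0],
    [0,0,0,0],
    [0,0,0,0],
    [0,0,0,0],
    [0,0,0,0],
    [0,0,0,0],
    [0,0,0,0],
    [0,0,0,0],
    [0,0,0,0],
    [0,0,0,0],
    [0,0,0,0],
    [0,0,0,0],
    [0,0,0,0],
    [0,0,0,0],
    [0,0,0,0],
    [0,0,0,0],
  ],
)

```text
clock: 14.6
eef_pos: [0.4568, 0.0997, 0.0117]
tool_rot: [-0.002, 1.0, 0.022, -0.001]
ft_force: [-2.6, -2.5, 11.3]
grip_width: -0.0003
```

Emit:
send_rows(
  moves=[
    [0,0,-0.001,0],
    [0,0,-0.001,0],
    [0,0,-0.001,0],
    [0,0,-0.001,0],
    [0.0001,0,-0.001,0],
    [0.0001,0,-0.001,0],
    [0.0001,0,-0.001,0],
    [0.0001,0,-0.001,0],
    [0.0001,0,-0.001,0],
    [0.0001,0,-0.001,0],
    [0.0001,0,-0.001,0],
    [0.0001,0,-0.001,0],
    [0,0,-0.001,0],
    [0,0,-0.001,0],
    [0,0,-0.001,0],
    [0,0,-0.001,0],
  ],
)

```text
clock: 16.2
eef_pos: [0.4559, 0.0994, 0.0268]
tool_rot: [-0.002, 1.0, 0.023, -0.001]
ft_force: [1.2, 2.6, 4.9]
grip_width: 0.0003
```

Emit:
send_rows(
  moves=[
    [0,0,-0.001,0],
    [0,0,-0.001,0],
    [0,0,-0.001,0],
    [0,0,-0.001,0],
    [0,0,-0.001,0],
    [0,0,-0.001,0],
    [0,0,-0.0008,0],
    [0,0,-0.0008,0],
  ],
)

```text
clock: 17.0
eef_pos: [0.4558, 0.0987, 0.0343]
tool_rot: [-0.002, 1.0, 0.023, -0.001]
ft_force: [3.0, 2.4, 4.7]
grip_width: -0.0
```

Emit:
send_rows(
  moves=[
    [0,0,-0.0005,0],
    [0,0,-0.0005,0],
    [0,0,-0.0005,0],
    [0,0,-0.0005,0],
    [0,0,-0.0005,0],
    [0,0,-0.0005,0],
    [0,0,-0.0005,0],
    [0,0,-0.0005,0],
    [0,0,-0.0005,0],
    [0,0,-0.0005,0],
  ],
)

```text
clock: 18.0
eef_pos: [0.4555, 0.0982, 0.0391]
tool_rot: [-0.002, 1.0, 0.022, -0.002]
ft_force: [4.3, 2.1, 4.4]
grip_width: -0.0
```

Emit:
send_rows(
  moves=[
    [0,0,-0.0004,0],
    [0,0,-0.0004,0],
    [0,0,-0.0004,0],
    [0,0,-0.0004,0],
    [0,0,-0.0004,0],
    [0,0,-0.0004,0],
    [0,0,-0.0004,0],
    [0,0,-0.0004,0],
  ],
)

```text
clock: 18.8
eef_pos: [0.4555, 0.0982, 0.0423]
tool_rot: [-0.002, 1.0, 0.022, -0.002]
ft_force: [3.6, 1.3, 5.6]
grip_width: -0.0001
```

Emit:
send_rows(
  moves=[
    [0,0,-0.0004,0],
    [0,0,-0.0004,0],
    [0,0,-0.0004,0],
    [0,0,-0.0004,0],
    [0,0,-0.0004,0],
    [0,0,-0.0004,0],
  ],
)

```text
clock: 19.4
eef_pos: [0.4535, 0.0977, 0.0437]
tool_rot: [-0.002, 1.0, 0.022, -0.004]
ft_force: [1.2, -0.0, -0.6]
grip_width: -0.0004
```

Emit:
send_rows(
  moves=[
    [0,0,-0.0004,0],
    [0,0,-0.0004,0],
    [0,0,-0.0004,0],
    [0,0,-0.0004,0],
  ],
)

```text
clock: 19.8
eef_pos: [0.4554, 0.098, 0.0463]
tool_rot: [-0.002, 1.0, 0.022, -0.002]
ft_force: [0.3, 0.2, -0.0]
grip_width: 0.0
```

Contact came off gently at about 43.5 mm. Rising clear and backing away toward the robot.

Emit:
send_rows(
  moves=[
    [0,0,-0.005,0],
    [0,0,-0.01,0],
    [0.01,0,-0.02,0],
    [0.02,0,-0.03,0],
    [0.04,0,-0.02,0],
    [0.04,0,0,0],
    [0.04,0,0,0],
    [0,0,0,0],
    [0,0,0,0],
  ],
)

```text
clock: 20.7
eef_pos: [0.3059, 0.0939, 0.1327]
tool_rot: [-0.002, 1.0, 0.023, -0.0]
ft_force: [0.1, 1.0, -0.2]
grip_width: 0.0002
```

```bash
python3 - <<'E'
from h import *
from workcell import cams,monitor
import cv2
for n in("scene","top"):
    p,d=cams.camera(n); cv2.imwrite(f"pics/{n}9.png",p); X0=cloud(n);X=cloud(n,d);d0=np.load(f"{n}_d.npy")
    bs={"top":dict(bottle=(180,235,130,190),pack=(262,315,120,190),tape=(190,240,325,375),lid=(145,240,205,300)),"scene":dict(bottle=(170,250,385,420),tape=(225,275,185,237),bin=(180,275,262,352),lid=(150,215,262,352))}[n]
    for k,b in bs.items():
        s=np.s_[b[0]:b[1],b[2]:b[3]];
        r=[]
        for A,D in((X0,d0),(X,d)):
            q=A[s][(D[s]>0)];q=q[(q[:,2]>(.24 if k=="lid" else .03))&(q[:,2]<.3)&(q[:,0]>.35)];r.append(q)
        print(n,k,len(r[0]),len(r[1]),(r[1].mean(0)-r[0].mean(0)).round(4))
o=monitor.get_obs();print(o["clock"],o["eef_pos"],o["ft_force"])
E
```

```text
scene bottle 2070 2067 [ 0.0001 -0.     -0.    ]
scene tape 816 821 [-0.0003  0.0002 -0.    ]
scene bin 6657 6671 [-0.      0.0001  0.    ]
scene lid 4593 4603 [ 0.0001 -0.0001 -0.    ]
top bottle 1446 1442 [ 0.0001 -0.0001  0.    ]
top pack 1864 1862 [-0.0001 -0.      0.0001]
top tape 692 687 [ 0.      0.0001 -0.0002]
top lid 6412 6414 [-0.     -0.      0.0001]
20.8 [0.30738884 0.09411032 0.13264025] [0.20860408 0.17467755 0.23307547]
```

View pics/top9.png

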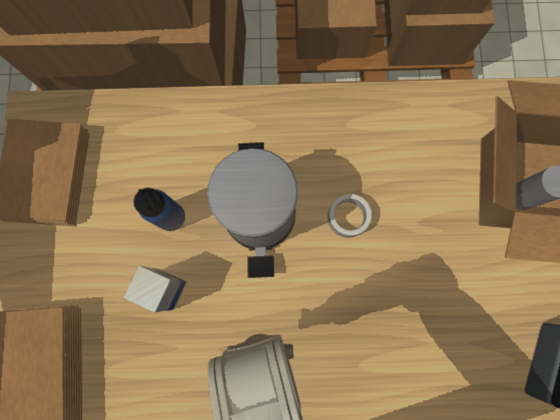

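View pics/scene9.png

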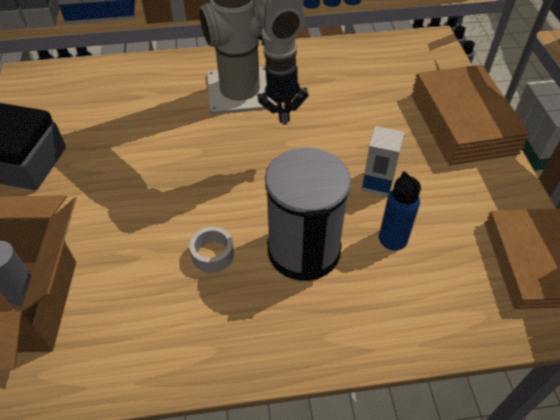

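The lid is shut, with the disc at (254,193) in the top view as at the start. The pedal is back up at (261,267), and every object I compared is within 0.3 mm of where it was. The gripper is clear, so I'm handing in.

```bash
python3 -c "
from workcell import order
print(order.job_done())"
```

```text
the job is handed in; nothing more can be done
None
```

I pressed the bin's pedal with the shut fingertips until the lid was fully open and held it there for about 4.4 s. I then eased it up over about 4.5 s, so the lid came down under control. I backed the gripper clear and handed in at about 21 s.

**Lid fully open:** the pedal stopped moving and the force rose from 3 to about 10–11 N, so it was on its stop. The lid's tip height of 0.419 m fits 1.20 rad. A straight-line fit to the lid in the scene camera gave 1.14 rad, and the top camera's fit gave 0.87 rad. I put these down to the domed lid and, in the top view, to seeing it almost edge-on, and relied on the stop and the tip height.

**After closing:** the lid, bin, bottle, carton and tape all compared within 0.3 mm of their starting places. The last force reading was near zero.

**What went differently:**
- **Wrist limit:** the first turn ran the last joint to the end of its range. That left the tool tilted about 2.6° sideways, so I turned it the other way round.
- **No lean back:** the moves can't tilt the tool, so I pressed upright near the tread's outer end. The wrist cleared the lid by an estimated 1–1.5 cm.
- **Light drag on release:** the fingertips pulled sideways on the tread with up to about 4 N as it came up, and slipped about 2 mm as they left it. The bin did not move.

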